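Clip a freshly glued picture to its backing board

ROBOT

A 6-joint arm with a two-finger parallel gripper is mounted at the origin on the work surface. World frame = base frame: x ahead of the robot, y to its left, z up, the work surface at z = 0. Lengths are in m, angles in rad, forces in N, time in s.
With the tool pointing down it reaches from about 0.25 to 0.775 m from the base axis. Payload 4 kg.
Tool frame: the origin (TCP) lies at the very end of the fingers, on their centre line; the grasp point (between the pads) lies 19 mm behind it; z points along the fingers, y is the direction in which the jaws open and shut (so a half turn about z gives the same grasp; the last joint's range is limited). The gripper opens to 85 mm and grips with 20 to 120 N. Pads are 22 mm wide; open, the fingers measure 114 mm over their backs; the gripper's body (76 mm by 85 mm) begins 54 mm behind the grasp point. The pads swing forward as they close: fully open they stand 13 mm farther back than shut.
Start: joints at [-0.103, 0.087, 1.371, -0, 1.684, -0.103], TCP at [0.55, -0, 0.231] pointing down, gripper open.
Joint ranges: [-3.1, 3.1], [-0.76, 2.03], [0.27, 2.55], [-1.08, 4.22], [0.17, 2.65], [-2.57, 2.57]. Speed limits (rad/s): [2.79, 2.79, 3.14, 3.14, 3.14, 3.14].

INTERFACE

Orientations are given as a rotation vector (axis times angle).
In Python, from bench import observe, grab_frame, finish_job gives the robot as it stands.
- The arm moves only by the tool servo_tool, never from a script. Its argument "plan" is one flat list of numbers, 7 for each row, row after row: the turn, a rotation vector about the tool's x, y, z in rad, then the shift along the tool's x, y, z in cm, then the opening, from 0 (shut) to 1 (fully open). In form: [ax, ay, az, tx, ty, tz, fingers, ax, ay, az, tx, ty, tz, fingers, ...]. A call has 1 to 5 rows; each row shifts and turns the commanded pose from where the row before left it, along the tool's axes as they then stand; what a row does not reach is not made up. A row lasts 1/8 s, in which the tool goes at most 62.5 mm and 10.7 degrees, less where a joint would pass 70% of its speed; a pose out of reach is approached as far as the arm can. A call with a gripper value outside its range is refused whole. The fingers move at their own pace and stop on an object; the grip force is fixed at half the most. Time passes only in rows, so rows that do not move let the fingers close. It gives the time, the measured TCP pose, the force and the opening at its end, in the units of the state.
- observe(): the state, without advancing time (a new reading comes with each control period).
- grab_frame(name): name is "scene" or "side" or "wrist"; returns a dict with "img" (480x640x3 uint8, red, green, blue), "mtx" (3x3 intrinsics, pixels), "distortion" ([k1, k2, p1, p2, k3] as OpenCV has them; the pictures are not rectified), "T" (4x4, takes a point from camera to world coordinates). Camera axes: x right, y up, looking along -z (the intrinsics and any distortion apply to the point x, -y, -z); pixel columns grow to the right and rows downward; lengths in m; the calibration is good to about 2 mm. A picture is of the moment at which its call begins. There is no depth.
- finish_job(): hands the job in, once; it reports no verdict.
The state is a dict: "time": time; "joints": joint angles; "qvel": joint speeds; "effort": joint torques, N m; "ee_pos": TCP position; "tcp_rot": TCP orientation; "wrist_force": force on the tool from outside, world axes, zero at the start; "moment": the same for the moment, N m; "gripper_width": finger opening in m.
Only numpy, scipy, OpenCV 4.12 (cv2) and the standard library are available. Lean on these libraries where they do the work, as an engineer would, in place of code of your own. Each camera call takes 0.05 s, during which the arm holds its last target.

TASK

The picture standing on the desk has just been glued to its backing board: clamp the two together with two of the three yellow spring clips from the rail, one towards the left end and one towards the right end of the panel's top edge, each straddling the edge squarely and pushed well down over it, with its whole width on the panel. Leave the third clip on the rail, keep the picture standing where it is, and do not disturb the glue bottle or the stapler.

Things in the scene. Friction and masses are not known exactly. Their poses are not given: they have to be found in the camera images.
- clip1: Yellow sprung clip (like a big clothes peg), 44 mm wide, 114 mm tall, about 90 g, jaws down, handles up; at the start it grips the rail. Origin on the hinge pin, which lies 18 mm above the rail's top edge then (18 mm suits the picture too). y along the pin and the gripped edge; x: the way jaws and handles open; z up. The frame tilts 0.2 rad when squeezed.
- clip2: Identical to clip1, same frame. Handles of all clips: two flat plates 36 mm wide rising to 59 mm above the pin, leaning apart, 54 mm over their tops while it grips a 10 mm board. Squeezing them together along x opens the jaws; at the stop the handles are parallel, 32 mm over their outer faces.
- clip3: Identical to clip1, same frame. Jaws of all clips: rubber pads 40 mm wide, from 37 to 55 mm below the pin, 27 mm apart at their middle when squeezed to the stop. A board can enter the throat up to 6 mm below the pin, where the pin stops it.
- clip1_jaw (a joint): Jaw opening angle of clip1 (rad): 0 = closed on a 10 mm board, 0.36 = squeezed fully open (hard stop), -0.21 = shut on nothing. Spring: the handles need about 11 N at the stop, so a grip of 20 to 30 N opens fully; let go, the jaws shut with about 8 N.
- clip2_jaw (a joint): Jaw opening angle of clip2, as for clip1_jaw.
- clip3_jaw (a joint): Jaw opening angle of clip3, as for clip1_jaw.
- picture: Picture on its backing board: one rigid upright panel 10 mm thick, 220 mm wide, top edge 150 mm above the desk, centred in a cherry-wood stand 120 x 240 x 22 mm; 0.95 kg in all, loose on the desk. Origin: centre of the stand's underside; x through the panel (picture side faces +x), y along its width, z up.
- picture_top (a point): Middle of the panel's top edge; x through its thickness, y along the edge.
- rail: Clip rail fixed to the desk: a bare aluminium plate 10 mm thick and 230 mm long on a cherry-wood foot 90 x 250 x 15 mm. Origin: centre of the underside; y along the plate, x through its thickness. Its top edge is 85 mm above the desk; the three clips sit on it 75 mm apart, one in the middle.
- rail_top (a point): Middle of the rail's top edge; y along the edge.
- glue: White glue bottle with an orange cap, 48 mm across, 120 mm tall, standing; origin under its centre. Not to be touched.
- stapler: Red and black stapler, 140 x 36 x 56 mm, lying along its x; origin at the centre of its underside. Not to be touched.
There are look-alikes about, which are no part of the job. Leave any green or purple look-alike of the clip1 alone.

How it is judged:
At the end, for the whole second after the job is handed in: Two clips grip the panel's top edge, one 30 to 92 mm left and one 30 to 92 mm right of its middle: pin 0 to 40 mm above the edge, within 12 mm of mid-plane, square within 0.3 rad, jaw angle 0 +-0.10, over 2 N. Third clip grips the rail within 20 mm of its start. Picture upright, all at rest (linear speed of each of clip1, clip2, clip3 below 0.03 m/s and linear speed of picture below 0.02 m/s and angle between picture's own z axis and vertical below 0.08 rad and ((z of clip1 in the frame of picture between 0.15 and 0.19 m and x of clip1 in the frame of picture between -0.012 and 0.012 m and value of joint clip1_jaw between -0.1 and 0.1 rad and contact force between clip1 and picture above 2 N and angle between the y axis of clip1 and the y axis of picture, either way round below 0.3 rad and angle between the z axis of clip1 and the z axis of picture, either way round below 0.3 rad) or (z of clip1 in the frame of rail between 0.085 and 0.125 m and x of clip1 in the frame of rail between -0.012 and 0.012 m and value of joint clip1_jaw between -0.1 and 0.1 rad and contact force between clip1 and rail above 2 N and angle between the y axis of clip1 and the y axis of rail, either way round below 0.3 rad and angle between the z axis of clip1 and the z axis of rail, either way round below 0.3 rad)) and ((z of clip2 in the frame of picture between 0.15 and 0.19 m and x of clip2 in the frame of picture between -0.012 and 0.012 m and value of joint clip2_jaw between -0.1 and 0.1 rad and contact force between clip2 and picture above 2 N and angle between the y axis of clip2 and the y axis of picture, either way round below 0.3 rad and angle between the z axis of clip2 and the z axis of picture, either way round below 0.3 rad) or (z of clip2 in the frame of rail between 0.085 and 0.125 m and x of clip2 in the frame of rail between -0.012 and 0.012 m and value of joint clip2_jaw between -0.1 and 0.1 rad and contact force between clip2 and rail above 2 N and angle between the y axis of clip2 and the y axis of rail, either way round below 0.3 rad and angle between the z axis of clip2 and the z axis of rail, either way round below 0.3 rad)) and ((z of clip3 in the frame of picture between 0.15 and 0.19 m and x of clip3 in the frame of picture between -0.012 and 0.012 m and value of joint clip3_jaw between -0.1 and 0.1 rad and contact force between clip3 and picture above 2 N and angle between the y axis of clip3 and the y axis of picture, either way round below 0.3 rad and angle between the z axis of clip3 and the z axis of picture, either way round below 0.3 rad) or (z of clip3 in the frame of rail between 0.085 and 0.125 m and x of clip3 in the frame of rail between -0.012 and 0.012 m and value of joint clip3_jaw between -0.1 and 0.1 rad and contact force between clip3 and rail above 2 N and angle between the y axis of clip3 and the y axis of rail, either way round below 0.3 rad and angle between the z axis of clip3 and the z axis of rail, either way round below 0.3 rad)) and (y of clip1 in the frame of picture between 0.03 and 0.092 m or y of clip2 in the frame of picture between 0.03 and 0.092 m or y of clip3 in the frame of picture between 0.03 and 0.092 m) and (y of clip1 in the frame of picture between -0.092 and -0.03 m or y of clip2 in the frame of picture between -0.092 and -0.03 m or y of clip3 in the frame of picture between -0.092 and -0.03 m) and distance of any of clip1, clip2, clip3 from where it was at the start of the episode below 0.02 m); the robot touches nothing.
It fails at once if the picture is shoved more than 40 mm or tipped by more than 0.35 rad (distance of picture from where it was at the start of the episode above 0.04 m or angle between picture's own z axis and vertical above 0.35 rad).
It fails at once if the glue bottle or the stapler is moved more than 40 mm (distance of any of glue, stapler from where it was at the start of the episode above 0.04 m).
It also fails if it takes over 67 s, if anything falls off the work surface, if the arm or the gripper's body presses on something with over 40 N, if the wrist force passes 120 N, or if a joint passes its speed limit or range.

## Working session

There is one attempt and no reset: what is moved stays moved. The work goes in short steps, Python scripts to look and compute and a tool call to move; the robot and the scene stay as the last step left them, time stands still between calls to the robot, and variables do not carry over. Pictures are saved under pics/ and viewed, and the job is handed in when it is done.

Besides the shell and the picture viewer there is one more tool, called after "Request:" as a command line: name --argument value ..., lists and objects as JSON in quotes. servo_tool: Moves the arm, as the interface text tells. Its arguments: {"type":"object","properties":{"plan":{"type":"array"}},"required":["plan"]}

```bash
mkdir -p pics; ls; python3 - <<'E'
from bench import observe, grab_frame
import cv2,pickle
s=observe();print(s)
for n in ["scene","side","wrist"]:
    f=grab_frame(n);cv2.imwrite(f"pics/{n}0.png",f["img"][:,:,::-1]);pickle.dump(f,open(f"{n}0.pkl","wb"));print(n,f["mtx"],f["distortion"],f["T"])
E
```

```text
pics
{'time': 0.0, 'joints': array([-1.03132782e-01,  8.80053983e-02,  1.37226953e+00, -9.13632969e-06,
        1.68357985e+00, -1.03114089e-01]), 'qvel': array([-2.25915955e-03, -1.08341427e-04,  4.94721722e-06, -9.50492539e-04,
       -4.05562459e-04, -4.13342288e-04]), 'effort': array([ 4.64244640e-04, -3.51862407e+01, -3.13276148e+01,  2.58579206e-05,
        1.07225846e-02,  9.27783418e-06]), 'ee_pos': array([5.49508541e-01, 2.52522449e-05, 2.30103816e-01]), 'tcp_rot': array([-2.22022534, -2.22018158,  0.00225041]), 'wrist_force': array([ 0.62789921, -0.08918016, -0.85677652]), 'moment': array([-0.00986698,  0.03242989,  0.02139508]), 'gripper_width': 0.0857223312209073}
scene [[455.70738314   0.         323.04709579]
 [  0.         455.70738314 239.82001832]
 [  0.           0.           1.        ]] [-0.08030594  0.          0.          0.          0.        ] [[-0.73249942 -0.59995247  0.3217167   0.81592315]
 [ 0.68075132 -0.64225363  0.35226115  0.26507908]
 [-0.00471622  0.47704015  0.87886885  0.77647716]
 [ 0.          0.          0.          1.        ]]
side [[479.69750815   0.         322.36902622]
 [  0.         479.69750815 242.31040203]
 [  0.           0.           1.        ]] [-0.0882767  0.         0.         0.         0.       ] [[ 0.79314724  0.3911632  -0.46680703  0.22381631]
 [-0.60902747  0.50723298 -0.60975426 -0.47457313]
 [-0.00173351  0.76792321  0.64053957  0.59625607]
 [ 0.          0.          0.          1.        ]]
wrist [[416.89360819   0.         318.06387265]
 [  0.         416.89360819 234.24410039]
 [  0.           0.           1.        ]] [-0.04080778  0.          0.          0.          0.        ] [[ 9.99997462e-01 -5.70117423e-04  2.17955642e-03  5.50026533e-01]
 [-8.91073431e-05  9.56684172e-01  2.91127785e-01  7.52974984e-02]
 [-2.25112415e-03 -2.91127240e-01  9.56681693e-01  3.72357480e-01]
 [ 0.00000000e+00  0.00000000e+00  0.00000000e+00  1.00000000e+00]]
```

View pics/scene0.png

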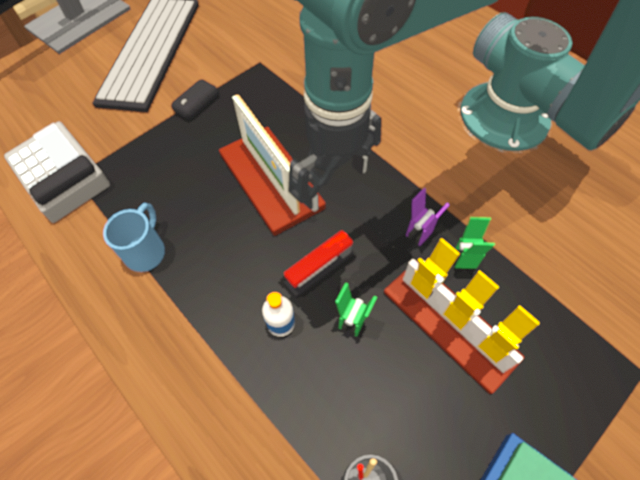

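View pics/side0.png

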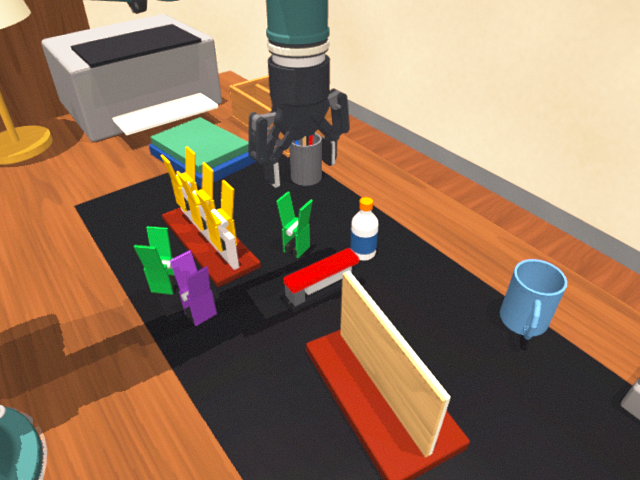

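View pics/wrist0.png

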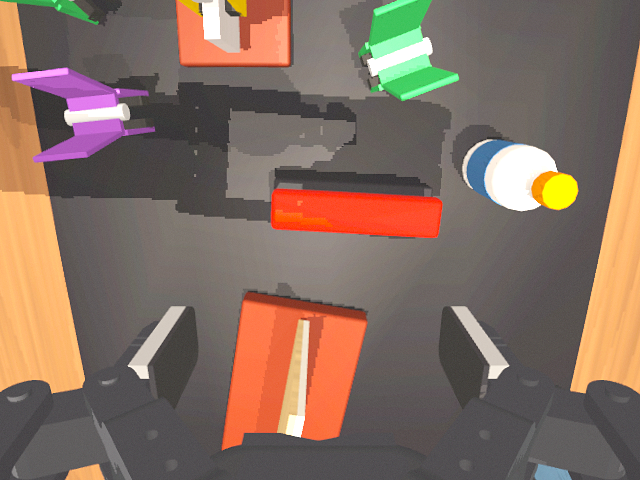

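```bash
python3 - <<'E'
import cv2
def crop(n,x0,y0,x1,y1,o):
    im=cv2.imread(f"pics/{n}0.png")[y0:y1,x0:x1]
    s=min(800/(x1-x0),600/(y1-y0)); cv2.imwrite(f"pics/{o}.png",cv2.resize(im,None,fx=s,fy=s,interpolation=cv2.INTER_CUBIC)); print(o,s)
crop("scene",380,210,560,400,"c1")
crop("scene",210,60,350,240,"c2")
crop("side",140,140,280,290,"c3")
crop("side",300,260,480,480,"c4")
E
```

```text
c1 3.1578947368421053
c2 3.3333333333333335
c3 4.0
c4 2.727272727272727
```

View pics/c1.png

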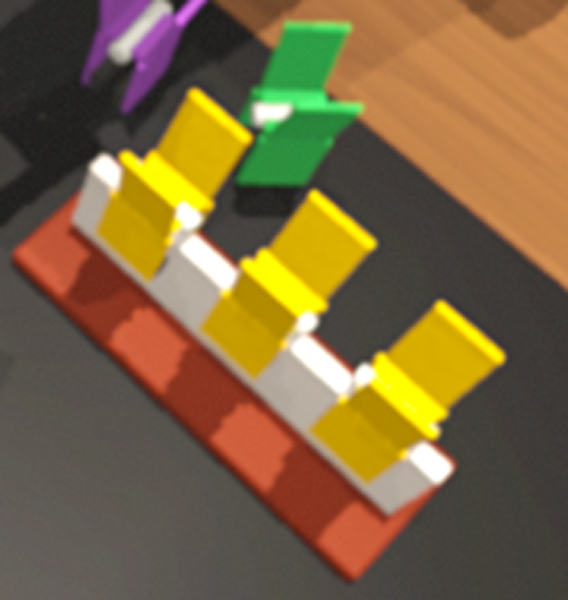

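View pics/c2.png

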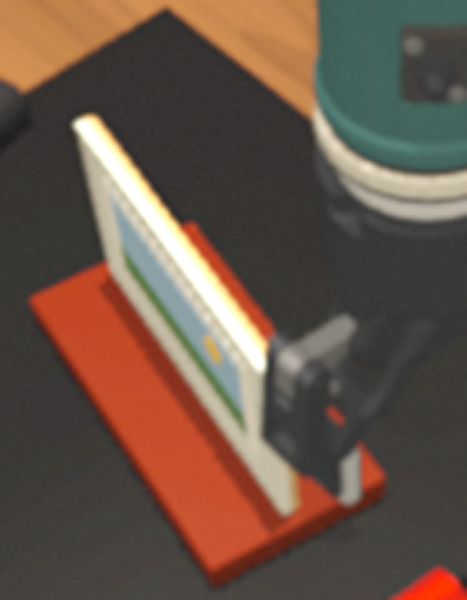

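View pics/c3.png

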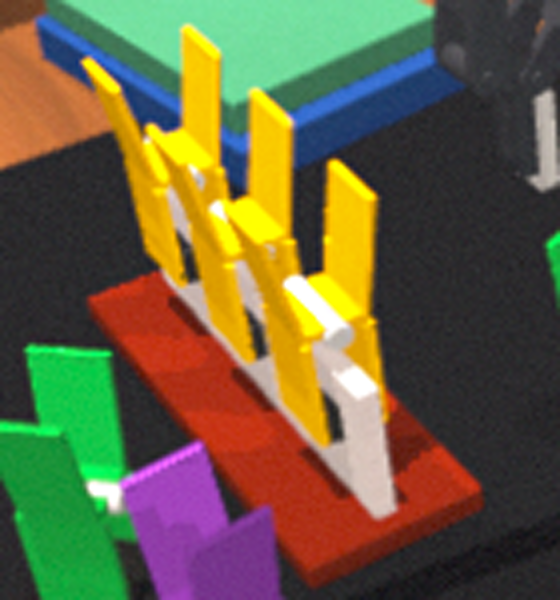

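View pics/c4.png

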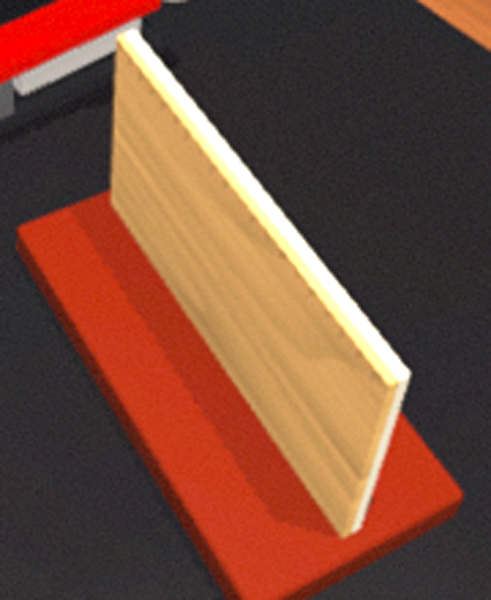

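```bash
cat > h.py <<'E'
import cv2,pickle,numpy as np
def ray(f,uv):
    p=cv2.undistortPoints(np.array([[uv]],float),f["mtx"],np.array(f["distortion"]))[0,0]
    d=f["T"][:3,:3]@np.array([p[0],-p[1],-1]); return f["T"][:3,3],d
def onz(f,uv,z):
    o,d=ray(f,uv); return o+d*(z-o[2])/d[2]
def proj(f,P):
    P=np.atleast_2d(P); c=(P-f["T"][:3,3])@f["T"][:3,:3]; c=c*[1,-1,-1]
    return cv2.projectPoints(c.reshape(-1,1,3),np.zeros(3),np.zeros(3),f["mtx"],np.array(f["distortion"]))[0].reshape(-1,2)
def load(n): return pickle.load(open(n+".pkl","rb"))
def tri(a):
    A=np.zeros((3,3));b=np.zeros(3)
    for f,uv in a:
        o,d=ray(f,uv);d/=np.linalg.norm(d);M=np.eye(3)-np.outer(d,d);A+=M;b+=M@o
    return np.linalg.solve(A,b)
E
python3 - <<'E'
from h import *
S=load("scene0");D=load("side0");W=load("wrist0")
def u(p,o,s):return (np.array(p)+.5)/s+np.array(o)-.5
sc=lambda p:u(p,(380,210),3.158); sp=lambda p:u(p,(210,60),3.333)
dc=lambda p:u(p,(140,140),4); dp=lambda p:u(p,(300,260),2.727)
print("rail scene: ends",onz(S,sc((446,475)),.085),onz(S,sc((101,158)),.085))
print("rail side low-y end",onz(D,dc((363,391)),.085))
print("pic side near/far",onz(D,dp((401,381)),.15),onz(D,dp((126,34)),.15))
print("pic scene",onz(S,sp((85,119)),.15))
print("tri pic", tri([(S,sp((85,119))),(D,dp((401,381)))]),"tri rail",tri([(S,sc((101,158))),(D,dc((363,391)))]))
# wrist picture top: near bottom (294,425),(305,321)
for q in [(304,321),(294,426)]: print("wrist pic",onz(W,q,.15))
# feet
for q in [(18,232),(245,600),(462,495)]: print("stand side",onz(D,dp(q),.022))
for q in [(33,300),(217,577),(384,484)]: print("stand scene",onz(S,sp(q),.022))
for q in [(13,255),(352,575)]: print("foot scene",onz(S,sc(q),.015))
for q in [(482,492),(312,573),(90,303)]: print("foot side",onz(D,dc(q),.015))
E
```

```text
rail scene: ends [0.48379254 0.34935171 0.085     ] [0.47939153 0.11813418 0.085     ]
rail side low-y end [0.4811417  0.11745421 0.085     ]
pic side near/far [ 0.49538813 -0.33494021  0.15      ] [ 0.53585424 -0.11914404  0.15      ]
pic scene [ 0.4951707  -0.33202525  0.15      ]
tri pic [ 0.49519747 -0.33400453  0.14885438] tri rail [0.4803766  0.11776883 0.08538513]
wrist pic [ 0.54112712 -0.04645889  0.15      ]
wrist pic [ 0.53374251 -0.12369653  0.15      ]
stand side [ 0.47787012 -0.10264813  0.022     ]
stand side [ 0.43681903 -0.32687692  0.022     ]
stand side [ 0.54982424 -0.35400315  0.022     ]
stand scene [ 0.55209133 -0.34801711  0.022     ]
stand scene [ 0.59648982 -0.11122858  0.022     ]
stand scene [ 0.48388704 -0.09218252  0.022     ]
foot scene [0.52784626 0.11005619 0.015     ]
foot scene [0.52874748 0.35469233 0.015     ]
foot side [0.52367316 0.10193669 0.015     ]
foot side [0.43766565 0.10245712 0.015     ]
foot side [0.4394825  0.34812119 0.015     ]
```

```bash
python3 - <<'E'
from h import *
S=load("scene0");D=load("side0")
C=np.array([.482,.2335,.103]);ey=np.array([.008,1,0]);ex=np.array([1,-.008,0]);z=np.array([0,0,1.])
for n,f,(x0,y0,x1,y1) in (("scene",S,(380,190,560,400)),("side",D,(130,140,280,340))):
    im=f["img"][:,:,::-1].copy(); s=4 if n=="side" else 3
    cr=cv2.resize(im[y0:y1,x0:x1],None,fx=s,fy=s)
    if cr.shape[0]>600: cr=cr[:600]
    for k in (-1,0,1):
        P=C+ey*.075*k
        pts=[P-ey*.022,P+ey*.022]+[P+a*ex*.027+b*ey*.018+z*.059 for a in(-1,1) for b in(-1,1)]
        for q in proj(f,pts): cv2.circle(cr,tuple(int(v) for v in (q-[x0,y0]+.5)*s),3,(255,0,255),-1)
    cv2.imwrite(f"pics/ov_{n}.png",cr)
g=lambda p:(np.array(p)/3.158+[380,210])
print("green near rail: top",onz(S,g((318,25)),.114),onz(S,g((330,105)),.114),"pin",onz(S,g((272,113)),.055),"base",onz(S,g((268,190)),0))
print("purple pin",onz(S,g((140,30)),.055))
E
```

```text
green near rail: top [0.34704468 0.15260304 0.114     ] [0.38183069 0.1873884  0.114     ] pin [0.37191267 0.16067179 0.055     ] base [0.38079176 0.18378631 0.        ]
purple pin [0.38561783 0.07257181 0.055     ]
```

View pics/ov_scene.png

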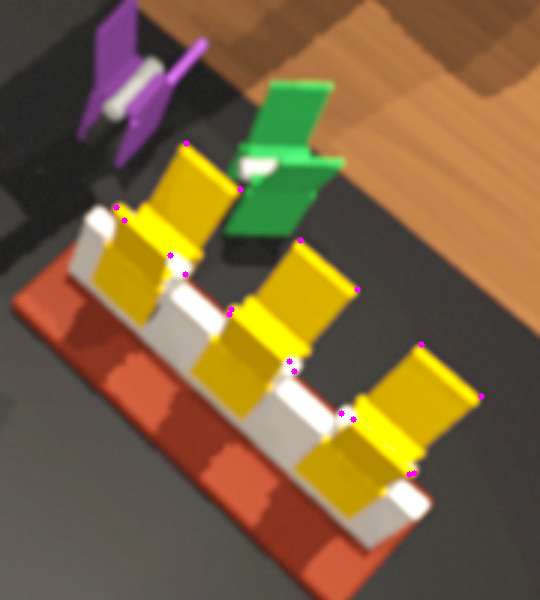

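View pics/ov_side.png

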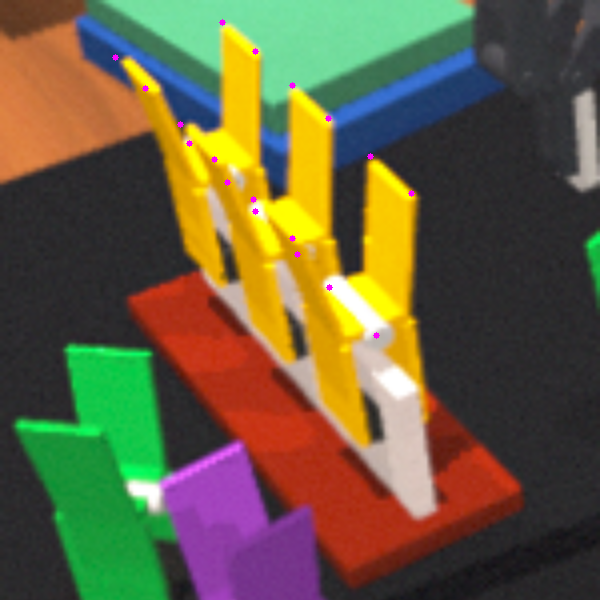

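Request:
servo_tool --plan '[0,0,0,4,-1.7,0,1,0,0,0,4,-1.7,0,1,0,0,0,4,-1.7,0,1,0,0,0,3.85,-1.7,0,1,0,0,0,0,0,0,1]'

```text
time: 0.78
ee_pos: [0.4807, 0.1607, 0.2311]
tcp_rot: [-2.216, -2.226, 0.0]
wrist_force: [-0.2, -0.2, -1.1]
gripper_width: 0.0854
```

```bash
cat > snap.py <<'E'
import sys
from h import *
from bench import grab_frame,observe
for a in sys.argv[1:]:
    n,t=a.split(":"); f=grab_frame(n); pickle.dump(f,open(n+t+".pkl","wb")); cv2.imwrite(f"pics/{n}{t}.png",f["img"][:,:,::-1])
s=observe(); print(s["time"],s["ee_pos"].round(4),s["tcp_rot"].round(4),s["wrist_force"].round(1),s["gripper_width"].round(4),s["joints"].round(2))
E
python3 snap.py wrist:1
```

```text
Traceback (most recent call last):
  File "snap.py", line 6, in <module>
    s=observe(); print(s["time"],s["ee_pos"].round(4),s["tcp_rot"].round(4),s["wrist_force"].round(1),s["gripper_width"].round(4),s["joints"].round(2))
                                                                                                      ^^^^^^^^^^^^^^^^^^^^^^^^
AttributeError: 'float' object has no attribute 'round'
```

View pics/wrist1.png

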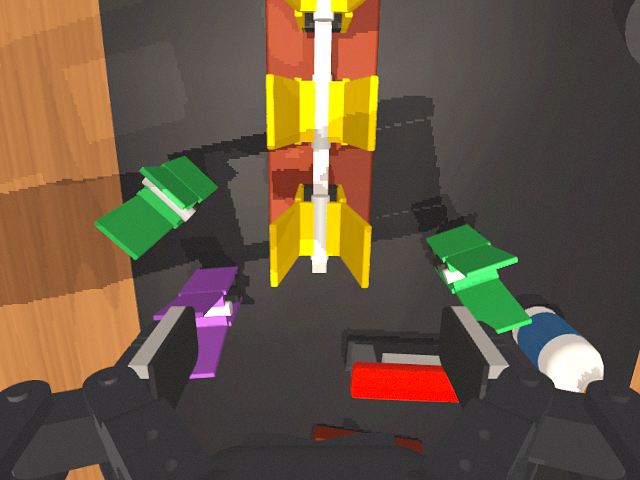

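```bash
sed -i 's/s\["gripper_width"\].round(4)/round(s["gripper_width"],4)/' snap.py; python3 - <<'E'
from h import *
W=load("wrist1")
print("clip tops",[onz(W,q,.162).round(4) for q in((271,286),(368,287),(281,200),(358,198))])
print("clip0",[onz(W,q,.162).round(4) for q in((268,149),(377,150),(267,75),(377,77))])
print("rail",[onz(W,q,.085).round(4) for q in((312,272),(326,271))])
print("greenR",[onz(W,q,.114).round(4) for q in((427,238),(440,260))], "greenL",onz(W,(217,187),.114), "purple",onz(W,(238,267),.114),onz(W,(212,377),.114))
E
```

```text
clip tops [array([0.455 , 0.1417, 0.162 ]), array([0.5085, 0.1413, 0.162 ]), array([0.4616, 0.1901, 0.162 ]), array([0.5013, 0.1913, 0.162 ])]
clip0 [array([0.4556, 0.2161, 0.162 ]), array([0.5101, 0.2158, 0.162 ]), array([0.4561, 0.251 , 0.162 ]), array([0.5086, 0.2503, 0.162 ])]
rail [array([0.4765, 0.1189, 0.085 ]), array([0.4869, 0.1197, 0.085 ])]
greenR [array([0.552 , 0.1548, 0.114 ]), array([0.562 , 0.1395, 0.114 ])] greenL [0.41698797 0.18788547 0.114     ] purple [0.42749859 0.13396034 0.114     ] [0.40366433 0.04748535 0.114     ]
```

Request:
servo_tool --plan '[0,0,0,-0.1,0.1,3,1,0,0,0,0,0,3,1,0,0,0,0,0,2.5,1,0,0,0,0,0,1.7,1,0,0,0,0,0,0,1]'

```text
time: 1.45
ee_pos: [0.4824, 0.1566, 0.1278]
tcp_rot: [-2.222, -2.219, 0.004]
wrist_force: [-0.1, 0.2, 0.4]
gripper_width: 0.0852
```

```bash
python3 snap.py wrist:2 side:2
```

```text
1.55 [0.4837 0.1572 0.1301] [2.2214e+00 2.2202e+00 1.7000e-03] [ 0.1  0.1 -0.4] 0.0852 [ 0.2   0.04  1.63 -0.    1.48  0.2 ]
```

View pics/wrist2.png

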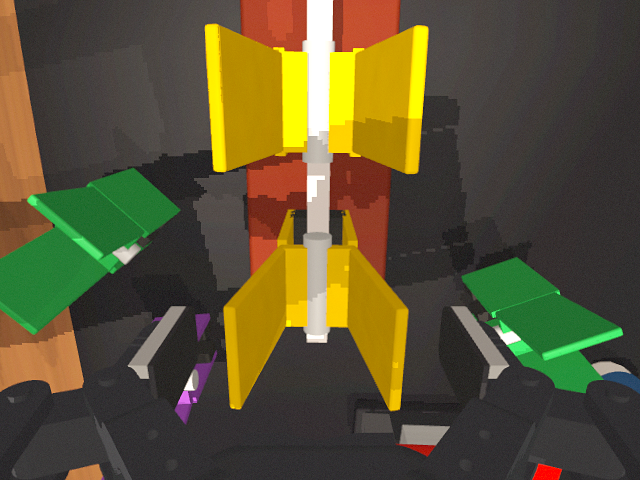

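View pics/side2.png

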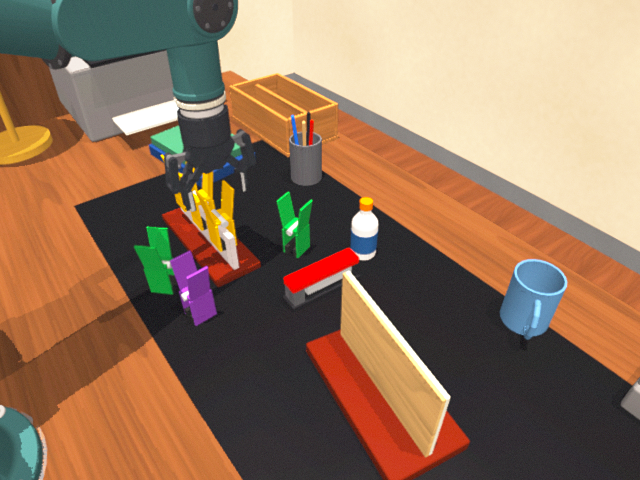

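Request:
servo_tool --plan '[0,0,0,0.1,0,0,0,0,0,0,0,0,0,0,0,0,0,0,0,0,0,0,0,0,0,0,0,0,0,0,0,0,0,0,0]'

```text
time: 2.17
ee_pos: [0.4829, 0.1585, 0.1292]
tcp_rot: [-2.221, -2.221, 0.0]
wrist_force: [0.4, -0.8, -0.1]
gripper_width: 0.0302
```

```bash
python3 snap.py wrist:3
```

```text
2.225 [0.4829 0.1585 0.1292] [-2.2213e+00 -2.2215e+00  2.0000e-04] [-1.  -0.4  0.1] 0.0302 [ 0.21  0.04  1.63 -0.    1.48  0.21]
```

View pics/wrist3.png

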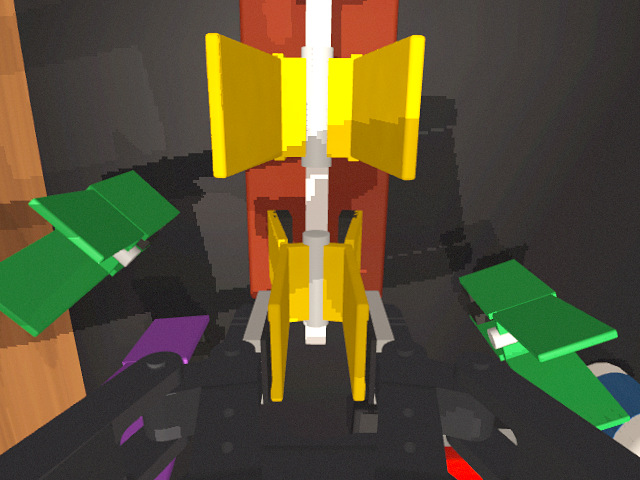

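Request:
servo_tool --plan '[0,0,0,0,0,-1,0,0,0,0,0,0,-2,0,0,0,0,0,0,-3,0,0,0,0,0,0,-4,0,0,0,0,0,0,-5,0]'

```text
time: 2.85
ee_pos: [0.4825, 0.1584, 0.2804]
tcp_rot: [-2.221, -2.221, 0.002]
wrist_force: [0.1, -0.4, -0.7]
gripper_width: 0.0301
```

```bash
python3 snap.py wrist:4 side:4 scene:4
```

```text
3.0 [0.4846 0.1588 0.2842] [2.2179 2.2179 0.012 ] [-0.2 -0.3 -2.3] 0.0302 [ 0.21 -0.01  1.37 -0.    1.77  0.21]
```

View pics/wrist4.png

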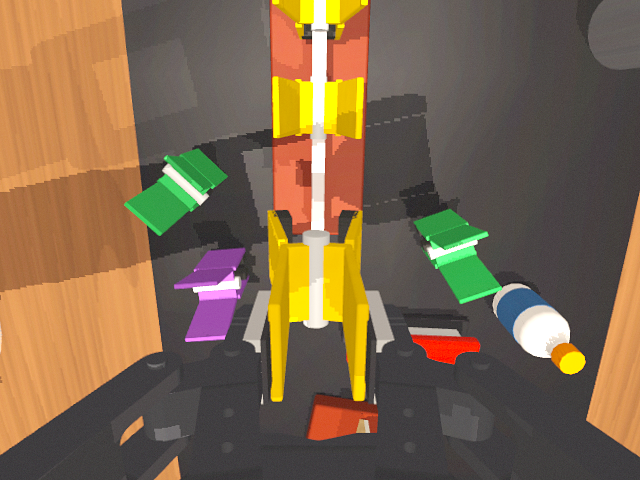

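View pics/side4.png

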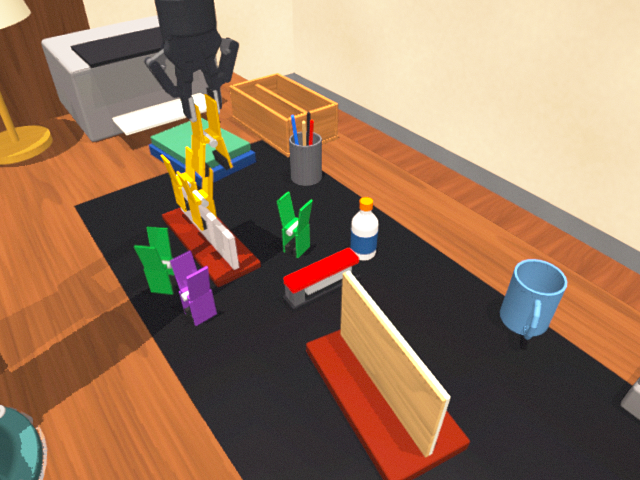

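Request:
servo_tool --plan '[0,0,0,-3,0.2,0,0,0,0,0,-5,0.3,0,0,0,0,0,-5.5,0.3,0,0,0,0,0,-5.5,0.3,0,0,0,0,0,-5.5,0.3,0,0]'

```text
time: 3.62
ee_pos: [0.4963, -0.088, 0.2779]
tcp_rot: [-2.22, -2.22, 0.001]
wrist_force: [0.8, -0.1, -0.9]
gripper_width: 0.0305
```

Request:
servo_tool --plan '[0,0,0,-5.5,0.3,0,0,0,0,0,-5.5,0.3,0,0,0,0,0,-5,0.2,0,0,0,0,0,-3.9,0,0,0,0,0,0.0935,0,0,0,0]'

```text
time: 4.25
ee_pos: [0.5039, -0.2882, 0.2766]
tcp_rot: [-2.327, -2.105, 0.003]
wrist_force: [0.4, 0.8, -0.9]
gripper_width: 0.03
```

Request:
servo_tool --plan '[0,0,0.0935,0,0,0,0,0,0,0,0,0,0,0,0,0,0,0,0,0,0,0,0,0,0,0,0,0]'

```text
time: 4.75
ee_pos: [0.505, -0.2853, 0.2791]
tcp_rot: [-2.418, -2.005, 0.0]
wrist_force: [-0.1, 0.0, -1.2]
gripper_width: 0.03
```

```bash
python3 snap.py wrist:5 side:5 scene:5
```

```text
4.9 [ 0.505  -0.2854  0.2793] [2.4186e+00 2.0049e+00 1.0000e-04] [ 0.9 -0.6 -0.5] 0.0298 [-0.61  0.15  1.21  0.    1.78 -0.43]
```

View pics/wrist5.png

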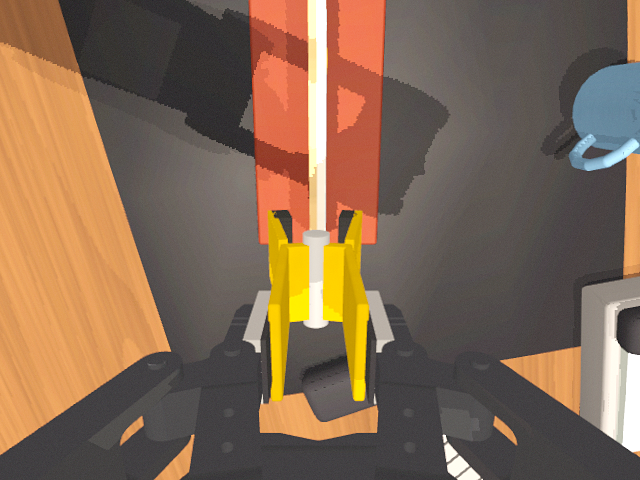

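View pics/side5.png

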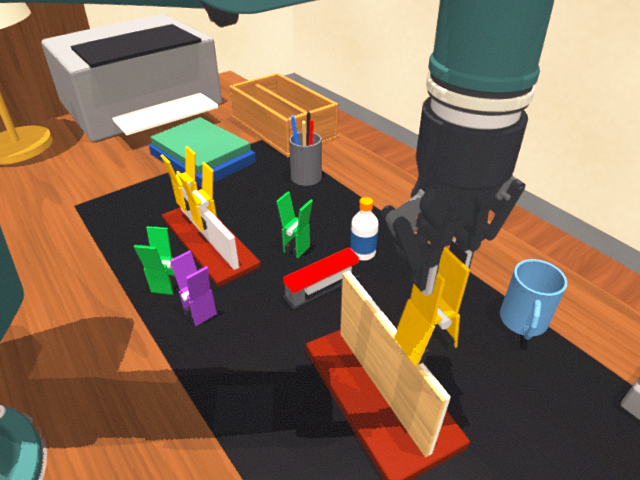

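View pics/scene5.png

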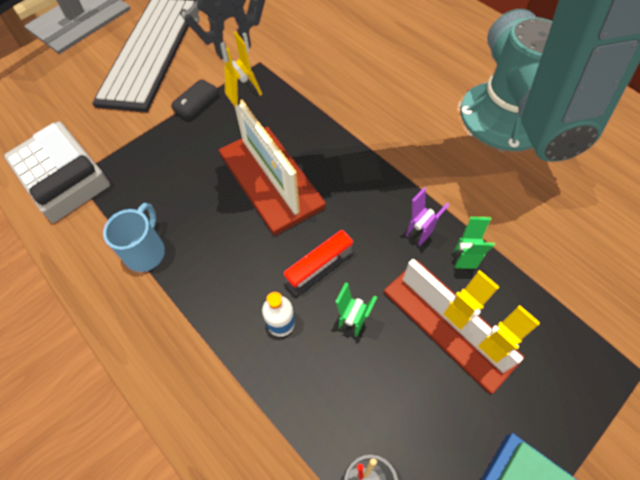

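```bash
python3 - <<'E'
import cv2
im=cv2.imread("pics/wrist5.png")[0:330,250:390]
cv2.imwrite("pics/w5c.png",cv2.resize(im[:150],None,fx=4,fy=4,interpolation=cv2.INTER_CUBIC))
cv2.imwrite("pics/w5d.png",cv2.resize(im[180:330],None,fx=4,fy=4,interpolation=cv2.INTER_CUBIC))
E
```

```text
(no output)
```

View pics/w5c.png

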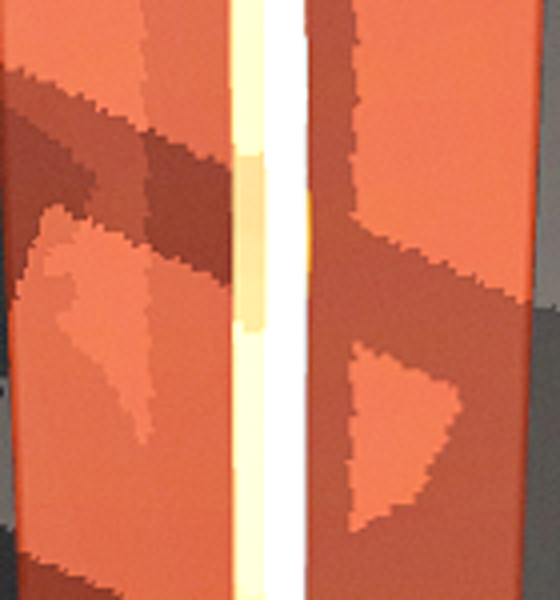

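View pics/w5d.png

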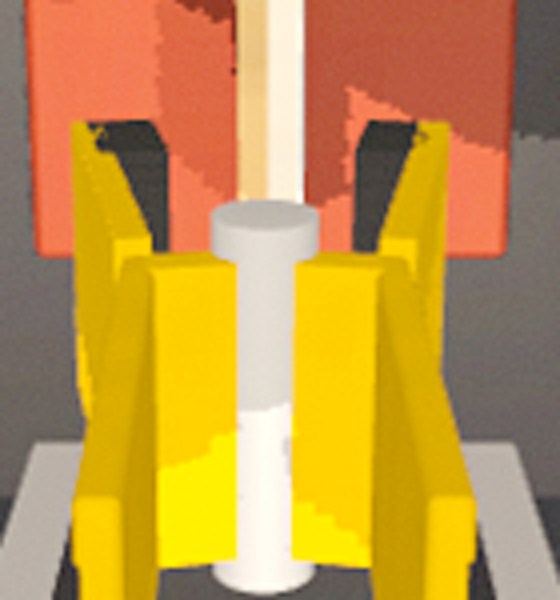

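```bash
python3 - <<'E'
from h import *
W=load("wrist5")
M=np.array([.5157,-.226,.15]);y=np.array([.186,.9826,0]);x=np.array([.9826,-.186,0])
for t in(-.02,.0,.05):
    print(t,proj(W,[M+t*y-x*.005,M+t*y,M+t*y+x*.005]).round(1).tolist())
# measured edges on z=.15
for q in [(307.7,0),(326.7,0),(307.7,100),(326.5,100),(309,200),(326,200),(316.5,235)]:
    P=onz(W,q,.15)-M; print(q,(P@x).round(4),(P@y).round(4))
# tool axis line at TCP position projected at pin height, pad height
P=np.array([.505,-.2853,.2793-.026]);print(proj(W,[P+y*.022,P-y*.022]).round(1), ((P-M)@x).round(4),((P-M)@y).round(4))
E
```

```text
-0.02 [[309.8, 164.1], [317.5, 164.1], [325.3, 164.1]]
0.0 [[309.7, 132.5], [317.6, 132.5], [325.4, 132.5]]
0.05 [[309.3, 47.8], [317.6, 47.8], [325.9, 47.8]]
(307.7, 0) -0.0059 0.0763
(326.7, 0) 0.0053 0.0763
(307.7, 100) -0.0062 0.0198
(326.5, 100) 0.0055 0.0198
(309, 200) -0.0057 -0.0437
(326, 200) 0.0056 -0.0437
(316.5, 235) -0.0007 -0.068
[[318.3 239.2]
 [318.2 331.5]] 0.0005 -0.0603
```

Request:
servo_tool --plan '[0,0,0,0,0,2,0,0,0,0,0,0,2,0,0,0,0,0,0,1.5,0,0,0,0,0,0,1.2,0,0,0,0,0,0,0,0]'

```text
time: 5.52
ee_pos: [0.5046, -0.2852, 0.2111]
tcp_rot: [-2.417, -2.003, 0.001]
wrist_force: [0.8, -0.7, -0.7]
gripper_width: 0.0304
```

Request:
servo_tool --plan '[0,0,0,0,0,1,0,0,0,0,0,0,1,0,0,0,0,0,0,0,0,0,0,0,0,0,0,0]'

```text
time: 6.02
ee_pos: [0.505, -0.2855, 0.1923]
tcp_rot: [-2.419, -2.004, 0.0]
wrist_force: [0.9, -0.6, -1.9]
gripper_width: 0.0305
```

```bash
python3 snap.py side:6 wrist:6; python3 - <<'E'
import cv2
im=cv2.imread("pics/side6.png")[200:440,300:560]
cv2.imwrite("pics/s6c.png",cv2.resize(im,None,fx=2.5,fy=2.5,interpolation=cv2.INTER_CUBIC))
E
```

```text
6.125 [ 0.505  -0.2855  0.1925] [2.4190e+00 2.0042e+00 1.0000e-04] [ 0.   0.1 -0.3] 0.03 [-0.61  0.16  1.36  0.    1.62 -0.43]
```

View pics/s6c.png

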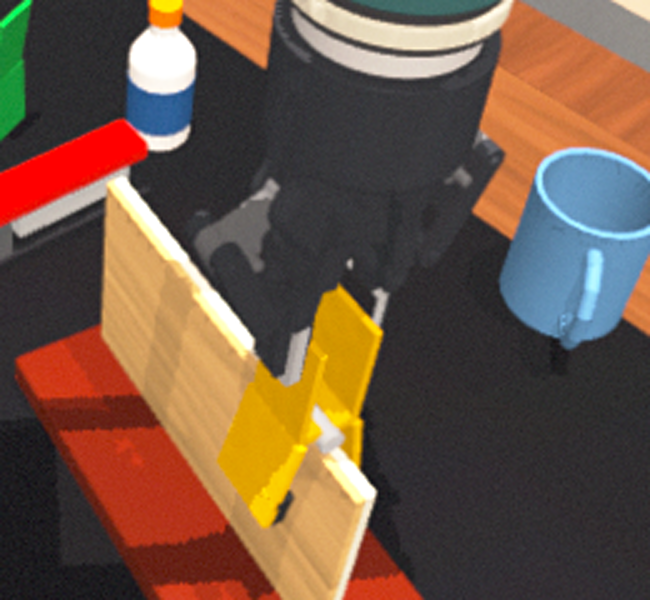

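View pics/wrist6.png

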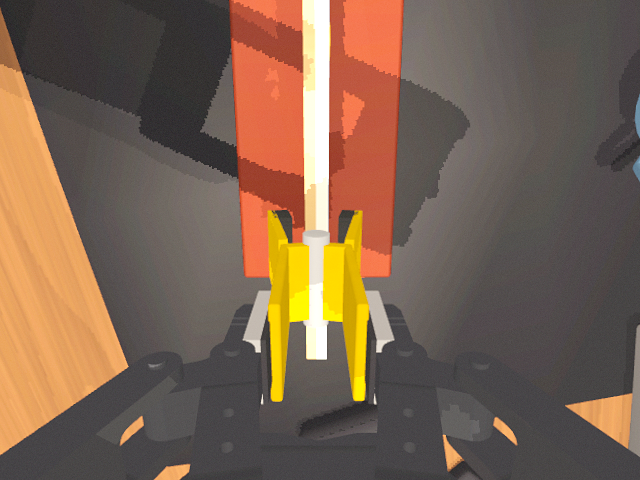

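Request:
servo_tool --plan '[0,0,0,0,0,0,0.5,0,0,0,0,0,0,0.7,0,0,0,0,0,0,0.9,0,0,0,0,0,0,1,0,0,0,0,0,0,1]'

```text
time: 6.75
ee_pos: [0.5051, -0.2856, 0.1925]
tcp_rot: [2.419, 2.004, 0.0]
wrist_force: [0.3, -0.6, -0.3]
gripper_width: 0.0855
```

```bash
python3 snap.py side:7 wrist:7; python3 - <<'E'
import cv2
im=cv2.imread("pics/side7.png")[200:440,300:560]
cv2.imwrite("pics/s7c.png",cv2.resize(im,None,fx=2.5,fy=2.5,interpolation=cv2.INTER_CUBIC))
E
```

```text
6.85 [ 0.505  -0.2855  0.1924] [2.4190e+00 2.0042e+00 2.0000e-04] [ 0.8 -0.1  0.3] 0.0852 [-0.61  0.16  1.36  0.    1.62 -0.43]
```

View pics/s7c.png

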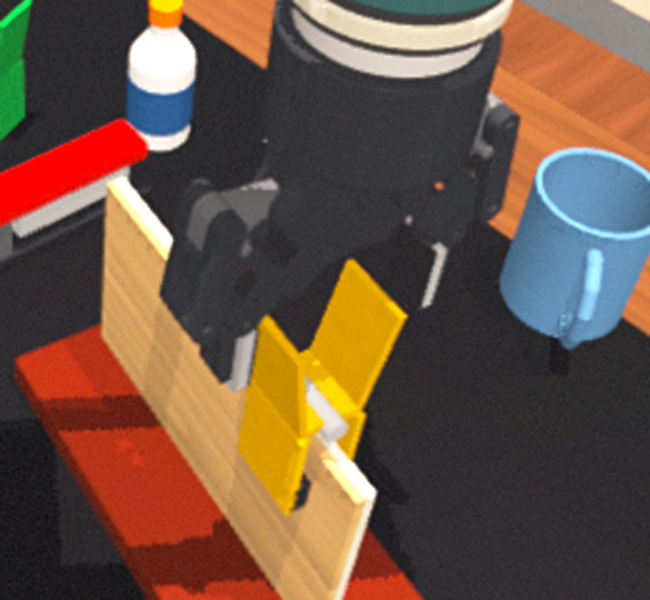

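View pics/wrist7.png

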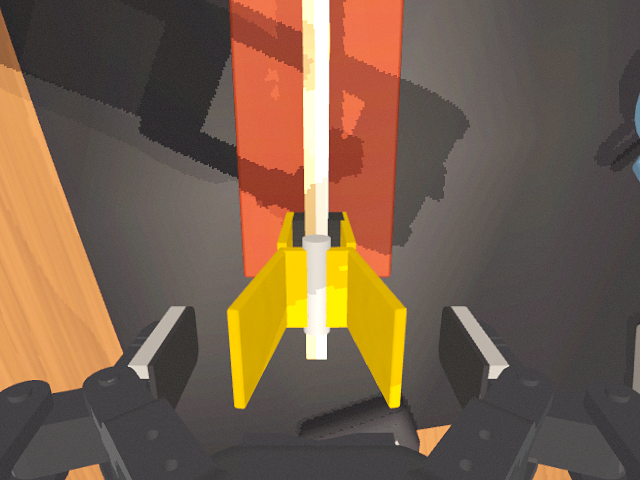

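Request:
servo_tool --plan '[0,0,0,0,0,-2,1,0,0,0,0,0,-3.5,1,0,0,0,0,0,-3.5,1,0,0,-0.0935,0,0,0,1,0,0,-0.0935,0,0,0,1]'

```text
time: 7.48
ee_pos: [0.5052, -0.2857, 0.2833]
tcp_rot: [2.217, 2.224, 0.001]
wrist_force: [0.1, 0.3, 0.1]
gripper_width: 0.0854
```

Request:
servo_tool --plan '[0,0,0,4,-0.2,0,1,0,0,0,5.5,-0.2,0,1,0,0,0,5.5,-0.3,0,1,0,0,0,5.5,-0.3,0,1,0,0,0,5.5,-0.3,0,1]'

```text
time: 8.1
ee_pos: [0.4917, -0.0238, 0.2825]
tcp_rot: [2.221, 2.221, 0.001]
wrist_force: [-0.5, 0.2, -0.8]
gripper_width: 0.0852
```

Request:
servo_tool --plan '[0,0,0,5.5,-0.3,0,1,0,0,0,5.5,-0.3,0,1,0,0,0,5.5,-0.2,0,1,0,0,0,5.5,-0.1,0,1,0,0,0,3.8,-0.05,0,1]'

```text
time: 8.72
ee_pos: [0.482, 0.2348, 0.2824]
tcp_rot: [2.219, 2.223, 0.001]
wrist_force: [-0.3, -0.4, 0.6]
gripper_width: 0.0855
```

Request:
servo_tool --plan '[0,0,0,0,0,2,1,0,0,0,0,0,2,1,0,0,0,0,0,0,1,0,0,0,0,0,0,1]'

```text
time: 9.22
ee_pos: [0.4828, 0.2325, 0.2432]
tcp_rot: [2.221, 2.221, 0.002]
wrist_force: [-0.3, 0.6, 0.9]
gripper_width: 0.085
```

```bash
python3 snap.py side:8 wrist:8
```

```text
9.325 [0.4831 0.2325 0.2438] [2.221  2.2203 0.0035] [-0.5  0.1 -0.4] 0.0851 [ 0.34  0.05  1.38 -0.    1.7   0.34]
```

View pics/wrist8.png

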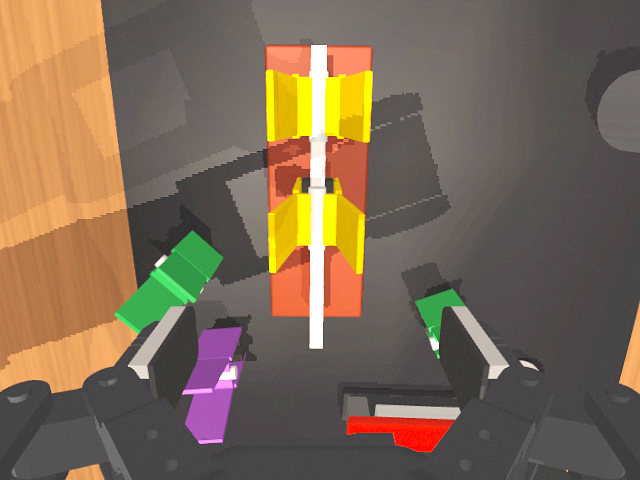

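View pics/side8.png

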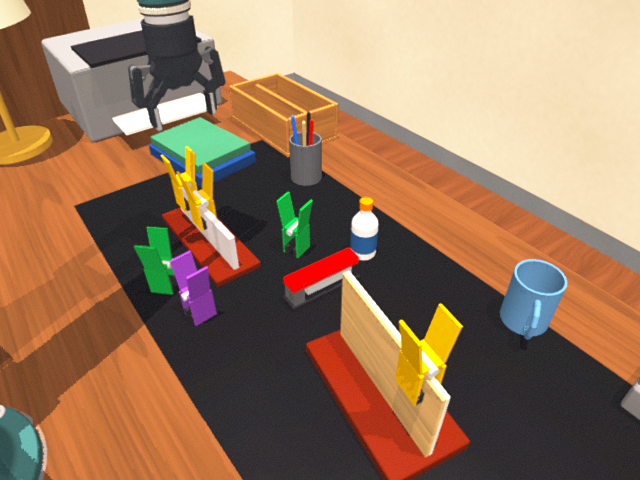

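Request:
servo_tool --plan '[0,0,0,0,0,3.5,1,0,0,0,0,0,3.5,1,0,0,0,0,0,2.5,1,0,0,0,0,0,1.9,1,0,0,0,0,0,0,1]'

```text
time: 9.95
ee_pos: [0.4819, 0.2321, 0.1274]
tcp_rot: [-2.221, -2.22, 0.004]
wrist_force: [0.1, -0.6, 0.4]
gripper_width: 0.0853
```

```bash
python3 snap.py wrist:9
```

```text
10.0 [0.4827 0.2324 0.1288] [2.2217e+00 2.2210e+00 3.0000e-04] [0.5 0.4 0.2] 0.0856 [ 0.34  0.1   1.56 -0.    1.48  0.34]
```

View pics/wrist9.png

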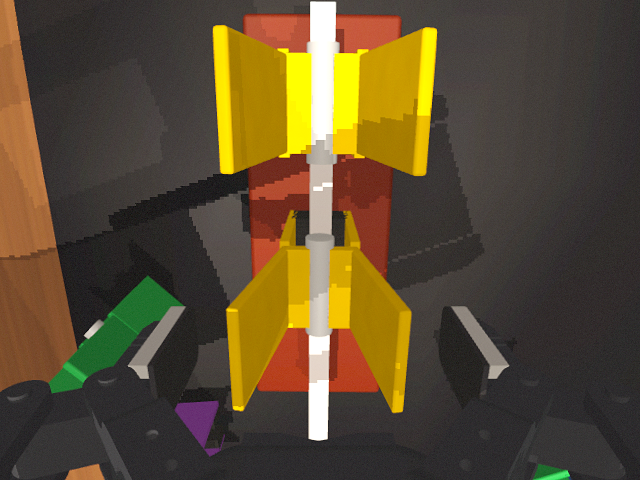

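Request:
servo_tool --plan '[0,0,0,0,0,0,0,0,0,0,0,0,0,0,0,0,0,0,0,0,0,0,0,0,0,0,0,0,0,0,0,0,0,0,0]'

```text
time: 10.62
ee_pos: [0.4824, 0.2325, 0.1282]
tcp_rot: [-2.221, -2.221, 0.0]
wrist_force: [-0.5, -0.0, -0.9]
gripper_width: 0.0299
```

Request:
servo_tool --plan '[0,0,0,0,0,-1,0,0,0,0,0,0,-2,0,0,0,0,0,0,-3,0,0,0,0,0,0,-4,0,0,0,0,0,0,-5,0]'

```text
time: 11.25
ee_pos: [0.482, 0.2323, 0.2793]
tcp_rot: [-2.221, -2.221, 0.002]
wrist_force: [0.7, 1.1, -0.1]
gripper_width: 0.0303
```

```bash
python3 snap.py wrist:10 side:10
```

```text
11.35 [0.4849 0.2334 0.2868] [2.2169 2.217  0.0206] [-0.4  0.2  1. ] 0.0302 [ 0.34  0.05  1.31 -0.    1.78  0.34]
```

View pics/wrist10.png

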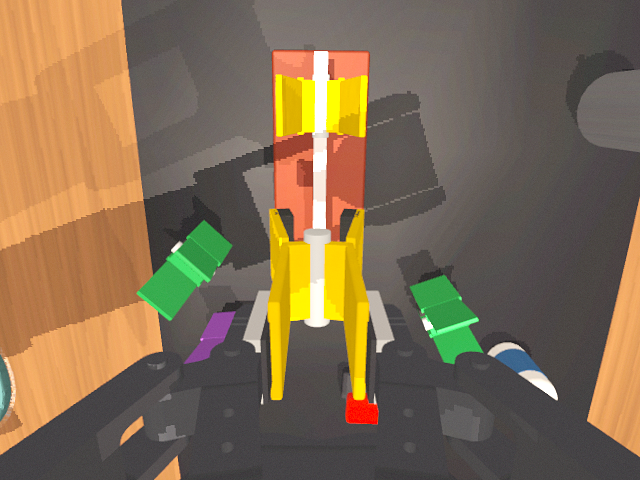

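Request:
servo_tool --plan '[0,0,0,-3,0.3,0,0,0,0,0,-5,0.5,0,0,0,0,0,-5.5,0.6,0,0,0,0,0,-5.5,0.7,0,0,0,0,0,-5.5,0.7,0,0]'

```text
time: 11.98
ee_pos: [0.5103, -0.0141, 0.2783]
tcp_rot: [2.221, 2.222, 0.0]
wrist_force: [-0.1, -0.3, -0.9]
gripper_width: 0.0301
```

Request:
servo_tool --plan '[0,0,0,-5.5,0.6,0,0,0,0,0,-5,0.6,0,0,0,0,0,-3,0.3,0,0,0,0,0,-2,0.15,0,0,0,0,0.0935,0,0,0,0]'

```text
time: 12.6
ee_pos: [0.5269, -0.1687, 0.2779]
tcp_rot: [-2.327, -2.11, 0.0]
wrist_force: [0.6, 0.1, -0.5]
gripper_width: 0.0301
```

Request:
servo_tool --plan '[0,0,0.0935,0,0,0,0,0,0,0,0,0,0,0,0,0,0,0,0,0,0,0,0,0,0,0,0,0]'

```text
time: 13.1
ee_pos: [0.527, -0.1672, 0.2784]
tcp_rot: [2.418, 2.006, 0.0]
wrist_force: [0.8, 0.0, -1.0]
gripper_width: 0.0302
```

```bash
python3 snap.py wrist:11 side:11 scene:11
python3 - <<'E'
import cv2
im=cv2.imread("pics/wrist11.png")[0:330,250:390]
cv2.imwrite("pics/w11c.png",cv2.resize(im[180:330],None,fx=4,fy=4,interpolation=cv2.INTER_CUBIC))
E
```

```text
13.25 [ 0.527  -0.1674  0.2784] [2.4185e+00 2.0049e+00 1.0000e-04] [ 0.6  0.2 -1.6] 0.0302 [-0.41  0.09  1.28  0.    1.78 -0.22]
```

View pics/wrist11.png

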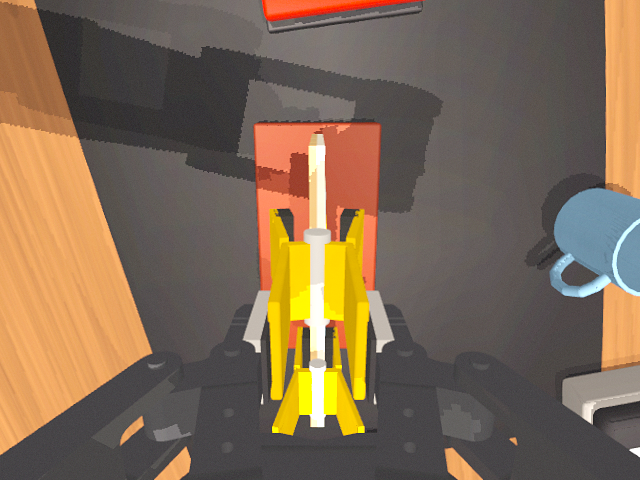

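View pics/w11c.png

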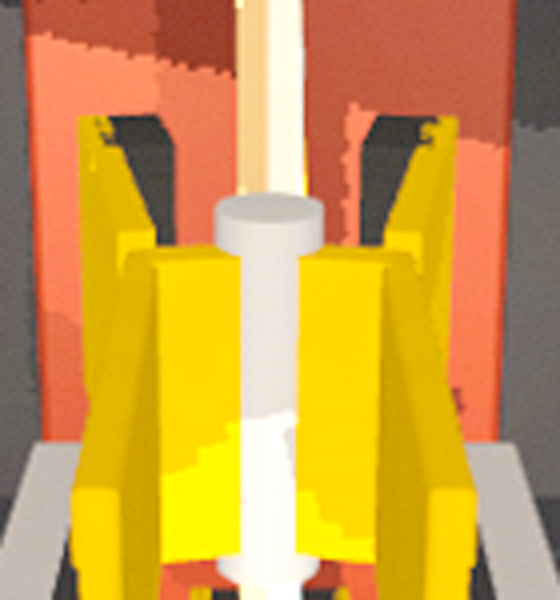

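View pics/side11.png

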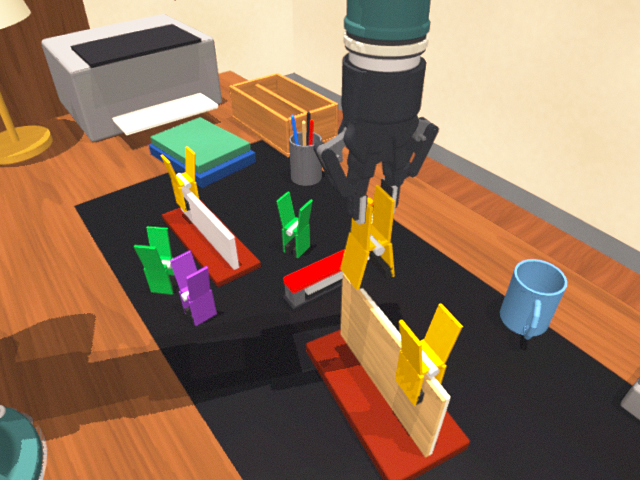

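Request:
servo_tool --plan '[0,0,0,0,0,2,0,0,0,0,0,0,2,0,0,0,0,0,0,1.5,0,0,0,0,0,0,1.1,0,0,0,0,0,0,0,0]'

```text
time: 13.88
ee_pos: [0.5266, -0.1673, 0.2113]
tcp_rot: [-2.418, -2.003, 0.001]
wrist_force: [-0.2, 0.4, -1.2]
gripper_width: 0.0301
```

Request:
servo_tool --plan '[0,0,0,0,0,1,0,0,0,0,0,0,1,0,0,0,0,0,0,0,0,0,0,0,0,0,0,0]'

```text
time: 14.38
ee_pos: [0.527, -0.1675, 0.1924]
tcp_rot: [2.419, 2.004, 0.0]
wrist_force: [0.2, 0.3, -0.5]
gripper_width: 0.0302
```

```bash
python3 snap.py side:12 wrist:12
```

```text
14.475 [ 0.5272 -0.1676  0.1927] [2.4187e+00 2.0040e+00 5.0000e-04] [ 0.6 -0.2 -0.3] 0.0304 [-0.41  0.1   1.43  0.    1.61 -0.22]
```

View pics/side12.png

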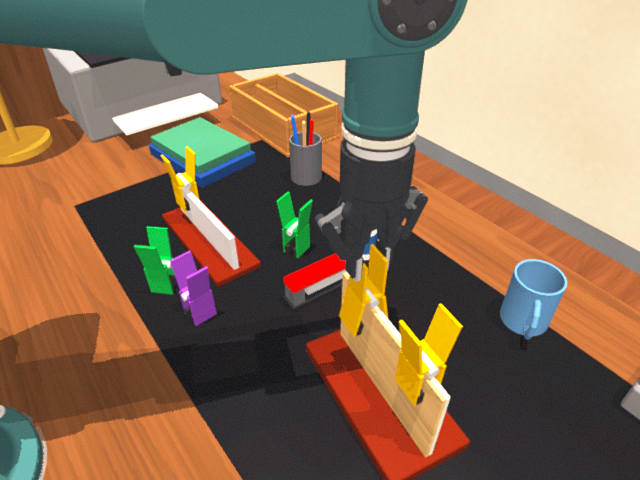

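View pics/wrist12.png

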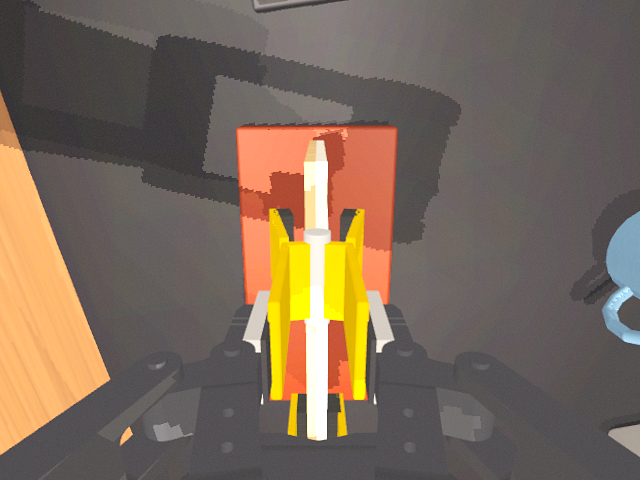

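Request:
servo_tool --plan '[0,0,0,0,0,0,0.5,0,0,0,0,0,0,0.7,0,0,0,0,0,0,0.9,0,0,0,0,0,0,1,0,0,0,0,0,0,1]'

```text
time: 15.1
ee_pos: [0.5271, -0.1675, 0.1925]
tcp_rot: [2.419, 2.004, 0.0]
wrist_force: [-0.3, -0.1, 0.2]
gripper_width: 0.0852
```

Request:
servo_tool --plan '[0,0,0,0,0,-2,1,0,0,0,0,0,-3.5,1,0,0,0,0,0,-4.5,1,0,0,0,5,-3,0,1,0,0,0,5,-3,0,1]'

```text
time: 15.72
ee_pos: [0.4866, -0.0574, 0.2931]
tcp_rot: [2.42, 2.001, 0.002]
wrist_force: [0.8, 0.4, 0.2]
gripper_width: 0.0852
```

Request:
servo_tool --plan '[0,0,0,0,-5,-2,1,0,0,0,0,-5,0,1,0,0,0,0,0,0,1,0,0,0,0,0,0,1]'

```text
time: 16.23
ee_pos: [0.3888, -0.0396, 0.3125]
tcp_rot: [2.418, 2.004, 0.001]
wrist_force: [0.9, -0.6, -0.1]
gripper_width: 0.0855
```

```bash
python3 snap.py side:13 scene:13; python3 - <<'E'
from h import *
S=load("scene13");D=load("side13")
cv2.imwrite("pics/a13.png",cv2.resize(S["img"][50:250,190:370,::-1],None,fx=3,fy=3,interpolation=cv2.INTER_CUBIC))
cv2.imwrite("pics/b13.png",cv2.resize(D["img"][220:480,300:480,::-1],None,fx=2.3,fy=2.3,interpolation=cv2.INTER_CUBIC))
E
```

```text
16.325 [ 0.3892 -0.0398  0.312 ] [-2.4190e+00 -2.0037e+00  5.0000e-04] [ 0.6 -0.4  0.2] 0.0852 [-0.25 -0.27  1.54  0.    1.87 -0.06]
```

View pics/side13.png

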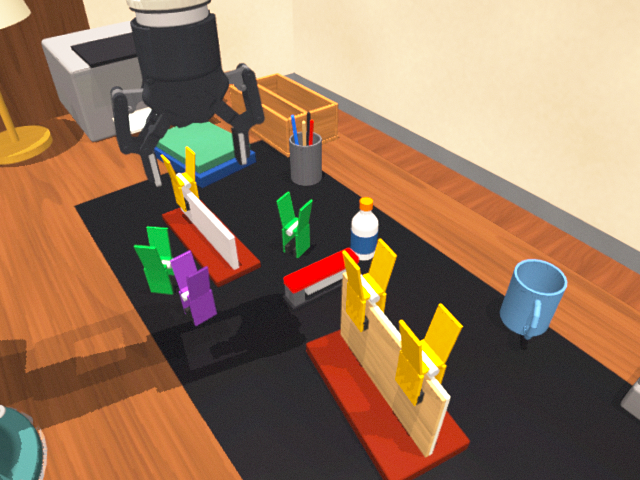

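View pics/scene13.png

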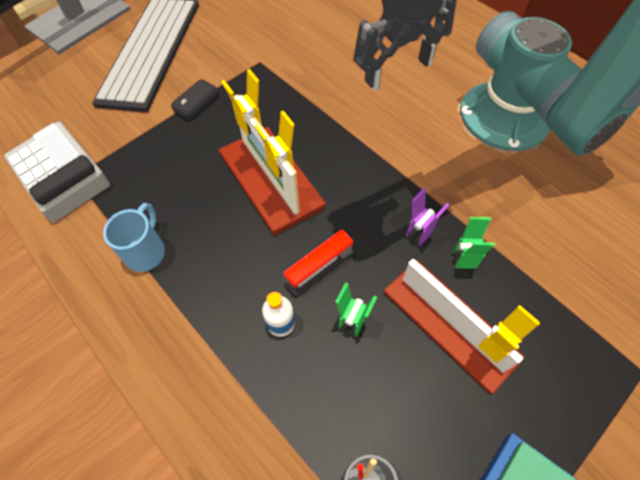

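View pics/a13.png

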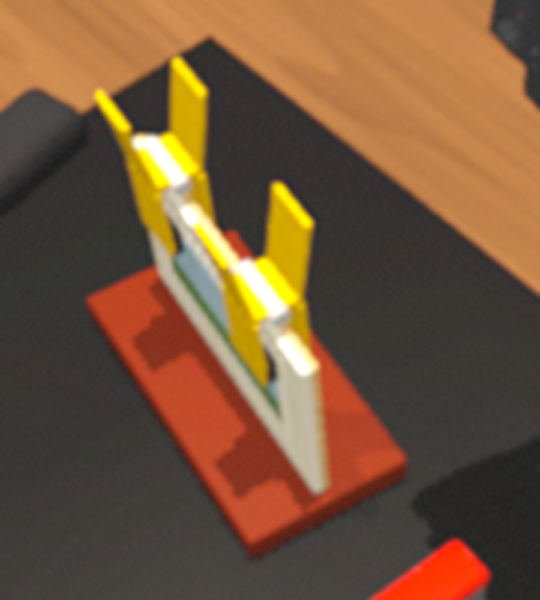

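View pics/b13.png

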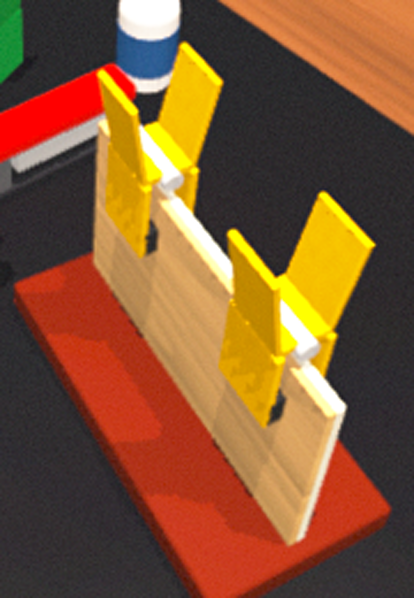

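```bash
python3 - <<'E'
from h import *
S=load("scene13");D=load("side13")
M=np.array([.5157,-.226,0]);y=np.array([.186,.9826,0]);x=np.array([.9826,-.186,0])
for n,f,p,s,o in [("B low end",D,(308,350),2.3,(300,220)),("A low end",D,(175,183),2.3,(300,220)),("B high end",S,(182,187),3,(190,50)),("A high end",S,(276,316),3,(190,50)),("B low end",S,(143,142),3,(190,50)),("A low",S,(239,266),3,(190,50))]:
    P=onz(f,np.array(p)/s+o,.167)-M; print(n,(P@x).round(4),(P@y).round(4))
E
```

```text
B low end -0.0006 -0.085
A low end 0.0001 0.0337
B high end 0.0007 -0.0361
A high end 0.0018 0.0813
B low end 0.0035 -0.0832
A low 0.0017 0.0375
```

```bash
python3 -c "
from bench import finish_job
print(finish_job())"
```

```text
the job is handed in; nothing more can be done
None
```

I clamped the picture to its backing board with two yellow clips from the rail: the one nearest the picture and the middle one. I handed the job in after about 16 s of the 67 s allowed; no verdict was reported.

- **Clips on the panel:** measured in the last pictures, their pins sit about 60 mm right and 59 mm left of the middle of the top edge. They are within about 2 mm of the panel's mid-plane, with one reading of 3.5 mm. Both straddle the edge squarely.
- **Depth and grip:** I worked out a pin height of about 16–17 mm above the edge from the arm's position when it let go. I did not measure that height or the grip force directly; the views only show the jaws closed on the panel.
- **Everything else:** the third clip is still in its place on the rail. The picture, glue bottle, stapler and look-alikes look where they were at the start, and the arm is clear of everything.

No check failed or disagreed.

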